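# Turn the bangle plaque in the showcase to the customers

### The job

The black plaque inside the little glass showcase has worked loose on its threaded stud and no longer shows its bangle to the customers. Slide the safety bolt clear, lift the latch right up off the lid and open the lid until it stands upright, then screw the plaque down (clockwise from above) until its bangle side looks squarely out through the end pane on the customers' side of the counter, and no farther. Leave the lid standing open, let go of everything, and do not disturb the bell or the bangles in the tray.

Things in the scene. Friction and masses are not known exactly. Their poses are not given: they have to be found in the camera images.
- case: Small sandalwood-framed showcase with glass panes, fixed to the counter: 226 mm long (own y) by 166 mm deep (own x) at the plinth, 210 by 150 mm above it. Origin under its centre, on the counter; z up. Own -x side: latch, bolt and lid pull; own +x side: lid hinges; own -y end pane: the customers' end, farthest from the robot. Rim at z = 138 mm, lid 12 mm thick, lid top at 150 mm; walls 12 mm thick at the rim.
- bolt_stud (a point): Grip point of the safety bolt, 8 mm below the top of its upright brass thumb stud (10 mm diameter, standing on the lid near the latch; stud top 34 mm above the lid top). Axes as the lid (as the case while the lid is shut). The steel rod under the stud runs along own y and passes over the latch strap.
- safety_bolt (a joint): Travel of the safety bolt in m: 0 = bolted over the latch strap, 0.022 = fully withdrawn. It slides along the case's -y direction; from 0.017 on it no longer holds the strap. About 1.2 N of friction; it stays where it is left.
- latch_knob (a point): Centre of the latch's cross knob, a brass barrel 18 mm long (along own y) and 10 mm thick, at the tip of the latch strap, 30 mm above the lid top. It turns about own y with the latch; axes as the case's when the latch is down.
- latch_pivot (a point): On the latch's pivot line (along the case's y), outside the case's -x side. The knob lies 41.5 mm towards case +x and 52 mm above it when the latch is down.
- latch (a joint): Latch angle in rad: 0 = down over the lid, hooked on the lid's lug; grows as the knob is lifted and swung up and outwards (towards case -x); 1.57 = strap upright; stop at 1.75. Light friction (about 0.05 N m): it stays where it is left. It holds the lid shut while down.
- lid_handle (a point): Centre of the lid's pull, a round brass bar 50 mm long (along own y) and 10 mm thick, standing 36 mm out from the lid's front edge on the case's -x side, on two 6 mm legs 17 mm either side of its middle.
- lid_hinge (a point): Point on the lid's hinge line (along the case's y) level with the middle of the pull. The pull lies 190 mm towards case -x and 8 mm above it when shut.
- lid (a joint): Lid angle in rad: 0 = shut, 1.57 = upright, stop at 1.75. Stiff friction hinge (about 0.5 N m): the lid, about 0.45 kg, stays where it is left.
- plaque_grip (a point): Point on the plaque's turning axis, 12 mm below the plaque's top, half-way through its thickness. Own x points out of the bangle face, z up. The plaque is an upright black board 14 mm thick, 84 mm wide and 100 mm tall with a round (42 mm radius) top, on a stud in the middle of the case floor; a silver bangle (61 mm outside, 6 mm thick) is fixed to its face, its top 35 mm below the plaque's top.
- plaque (a joint): Angle of the plaque in rad, counter-clockwise from above: 0 = bangle face squarely to the customers' end pane (case -y). It starts 1.7 to 3.0 rad unscrewed; turning it clockwise lowers the value and screws it down 3 mm a turn. The thread goes on to a stop at -0.9 past the wanted place. About 0.05 N m of friction; it stays where it is left.
- bell_c (a point): Brass hand bell standing on the counter, 68 mm across, 100 mm tall; point half-way up its axis. A bystander.
- glass_bangle_c (a point): Turquoise glass bangle lying in the low black tray (200 by 240 mm, 22 mm high), 67 mm outside, 7 mm high; its centre. A bystander.
- silver_bangle_a_c (a point): A silver bangle lying in the tray, same size; its centre. A bystander.
- silver_bangle_b_c (a point): The other silver bangle lying in the tray, same size; its centre. A bystander.

How it is judged:
On the way, in this order (a step that is already met when the one before it is completed fails the run):
1. the safety bolt is drawn clear of the latch strap (value of joint safety_bolt above 0.017 m), for 0.1 s.
2. the latch is lifted up off the lid (value of joint latch above 1.2 rad), for 0.1 s.
3. the lid stands open (value of joint lid above 1.3 rad), for 0.1 s.
4. the plaque's bangle face looks squarely to the customers' end pane (value of joint plaque between -0.14 and 0.14 rad), for 0.2 s.
At the end, for the whole second after the job is handed in: The plaque's bangle face looks at the customers' end pane within 0.14 rad (8 degrees) and is still; the lid stands open (over 1.25 rad), the latch is up (over 1.1 rad) and the bolt withdrawn (over 15 mm) (all of step 4 and velocity of joint plaque between -0.1 and 0.1 rad/s and value of joint lid above 1.25 rad and value of joint latch above 1.1 rad and value of joint safety_bolt above 0.015 m); the robot touches nothing.
It fails at once if the bell is pushed more than 30 mm or tipped (distance of bell_c from where it was at the start of the episode above 0.03 m or angle between bell_c's own z axis and vertical above 0.4 rad).
It fails at once if a bangle in the tray is moved more than 30 mm (distance of any of glass_bangle_c, silver_bangle_a_c, silver_bangle_b_c from where it was at the start of the episode above 0.03 m).
It also fails if it takes over 72 s, if anything falls off the work surface, if the arm or the gripper's body presses on something with over 40 N, if the wrist force passes 120 N, or if a joint passes its speed limit or range.

### The arm

A 6-joint arm with a two-finger parallel gripper is mounted at the origin on the work surface. World frame = base frame: x ahead of the robot, y to its left, z up, the work surface at z = 0. Lengths are in m, angles in rad, forces in N, time in s.
With the tool pointing down it reaches from about 0.35 to 0.875 m from the base axis. Payload 15.5 kg.
Tool frame: the origin (TCP) lies midway between the tips of the shut fingers; the grasp point (between the pads) lies 19 mm behind it; z points along the fingers, y is the line along which they close (so a half turn about z gives the same grasp; the last joint's range is limited). The gripper opens to 85 mm and grips with 20 to 120 N. Pads are 22 mm wide; open, the fingers measure 114 mm over their backs; the gripper's body (76 mm by 85 mm) begins 54 mm behind the grasp point. The pads swing forward as they close: fully open they stand 13 mm farther back than shut.
Start: joints at [1.171, 0.494, 1.345, -0, 1.302, -0.096], TCP at [0.187, 0.596, 0.231] pointing down, gripper open.
Joint ranges: [-2.91, 2.91], [-0.82, 2.16], [0.22, 2.67], [-1.22, 4.37], [0.12, 2.79], [-3.08, 3.08]. Speed limits (rad/s): [1.89, 1.89, 2.57, 3.01, 3.01, 3.01].

### API

Orientations are given as [roll, pitch, yaw] about the fixed x, y, z axes, in that order (R = Rz(yaw) Ry(pitch) Rx(roll)).
In Python, from cell import env gives the robot as it stands.
- The arm moves only by the tool play_rows, never from a script. Its argument "plan" is a list that holds one entry, the list of rows, each a list of 7 numbers: the shift along the tool's x, y, z normalised to -1 to 1, where 1 is 0.12 m, then the turn, a rotation vector about the tool's x, y, z normalised to -1 to 1, where 1 is 90 degrees, then the closure, from -1 (fully open) to 1 (shut). In form: [[[tx, ty, tz, rx, ry, rz, claw], ...]]. A call has exactly 8 rows; each row shifts and turns the commanded pose from where the row before left it, along the tool's axes as they then stand; what a row does not reach is not made up. A row lasts 1/8 s, in which the tool goes at most 62.5 mm and 10.7 degrees, less where a joint would pass 70% of its speed; a pose out of reach is approached as far as the arm can. A call with a number of a shift or a turn outside -1 to 1 is refused whole. A call with a gripper value outside its range is refused whole. The fingers move at their own pace and stop on an object; "newtons" is the grip in N (left out, the last holds). Time passes only in rows, so rows that do not move let the fingers close, or fill a call up. It gives the time, the measured TCP pose, the force, the opening and the grip force at its end, in the units of the state.
- env.read_state(): the state, without advancing time (a new reading comes with each control period).
- env.read_camera(name): name is "scene" or "top" or "wrist"; returns (picture, depth): 420x560x3 uint8, red, green, blue; 420x560 float32, m along the optical axis (not along the pixel's ray), 0 where there is no reading.
- env.camera_model(name): a dict with "camera_matrix" (3x3 intrinsics, pixels), "R" (3x3) and "t" (3): a world point X has camera coordinates R X + t. Camera axes: x right, y down, z forward; pixel columns grow to the right and rows downward; lengths in m; the calibration is good to about 2 mm. The wrist camera is an equidistant fisheye: a pixel r from the principal point sees the ray r / f radians off the axis. A picture is of the moment at which its call begins: read the wrist's pose just before it. camera_model takes no time and is no camera call; for the wrist camera it gives the pose at the moment of the call.
- env.close_job(): hands the job in; it is judged then, once.
The state is a dict: "time": time; "joint_pos": joint angles; "joint_velocities": joint speeds; "joint_torque": joint torques, N m; "position": TCP position; "eef_rot": TCP orientation; "force": force on the tool from outside, world axes, zero at the start; "ft_torque": the same for the moment, N m; "finger_gap": opening from 0.0 (shut) to 1.0 (fully open); "finger_force": force on a finger pad.
Only numpy, scipy, OpenCV 4.12 (cv2) and the standard library are available. Lean on these libraries where they do the work, as an engineer would, in place of code of your own. Each camera call takes 0.05 s, during which the arm holds its last target. There are 200 camera calls.

## Working session

There is one attempt and no reset: what is moved stays moved. The work goes in short steps, Python scripts to look and compute and a tool call to move; the robot and the scene stay as the last step left them, time stands still between calls to the robot, and variables do not carry over. Pictures are saved under pics/ and viewed, at most 10 in all, crops included, and the job is handed in when it is done.

Besides the shell and the picture viewer there is one more tool, called after "Emit:" in YAML: its name, and indented under it one key for each argument. play_rows: Moves the arm, as the interface text tells. Scaled input: -1 to 1 covers 0.12 m each way for a shift and 90 degrees each way for a turn. Its arguments: {"type":"object","properties":{"plan":{"type":"array","items":{"type":"array","items":{"type":"array","items":{"type":"number","minimum":-1,"maximum":1}}}},"newtons":{"type":"number"}},"required":["plan"]}

```bash
ls; mkdir -p pics; cat > h.py <<'E'
import numpy as np, cv2
from cell import env
from scipy.spatial.transform import Rotation as Ro
def snap(n,f):
    p,d=env.read_camera(n); m=env.camera_model(n)
    cv2.imwrite(f'pics/{f}.png',p[:,:,::-1]); np.savez(f'pics/{f}.npz',p=p,d=d,K=m['camera_matrix'],R=m['R'],t=m['t'])
    return p,d,m
def pts(d,m):
    K=np.array(m['camera_matrix']);v,u=np.mgrid[:d.shape[0],:d.shape[1]]
    c=np.stack([(u-K[0,2])/K[0,0]*d,(v-K[1,2])/K[1,1]*d,d],-1)
    return (c-np.array(m['t']).ravel())@np.array(m['R'])
E
python3 - <<'E'
from h import *
for n in('scene','top'):
    p,d,m=snap(n,n); print(n,np.round(m['camera_matrix'],1).tolist(),np.round(m['R'],3).tolist(),np.round(m['t'],3))
s=env.read_state();print(s)
E
```

```text
pics
scene [[470.2, 0.0, 284.4], [0.0, 470.2, 204.8], [0.0, 0.0, 1.0]] [[0.274, 0.962, -0.015], [0.733, -0.218, -0.644], [-0.623, 0.165, -0.765]] [-0.101 -0.329  1.68 ]
top [[391.1, 0.0, 277.8], [0.0, 391.1, 204.4], [0.0, 0.0, 1.0]] [[0.023, -1.0, -0.002], [-0.99, -0.023, -0.14], [0.14, 0.005, -0.99]] [-0.085  0.535  1.362]
{'time': 0.1, 'joint_pos': array([ 1.17147392e+00,  4.94106095e-01,  1.34604512e+00,  2.67701289e-06,
        1.30247964e+00, -9.55037884e-02]), 'joint_velocities': array([ 0.00085714, -0.00169766, -0.00257179,  0.00066435,  0.00016676,
       -0.0002508 ]), 'joint_torque': array([ 1.66781647e-03, -8.83590174e+01, -3.84559143e+01, -1.47121449e-05,
        5.00792565e-03, -4.33542107e-05]), 'position': array([0.18685853, 0.59609497, 0.23077732]), 'eef_rot': array([-3.14055943e+00, -1.01570327e-04,  2.83777328e+00]), 'force': array([-1.03876427,  0.04023048,  0.21916415]), 'ft_torque': array([-0.03937886,  0.00698017,  0.00433534]), 'finger_force': 0.0, 'finger_gap': 0.9981618052179365}
```

View pics/scene.png

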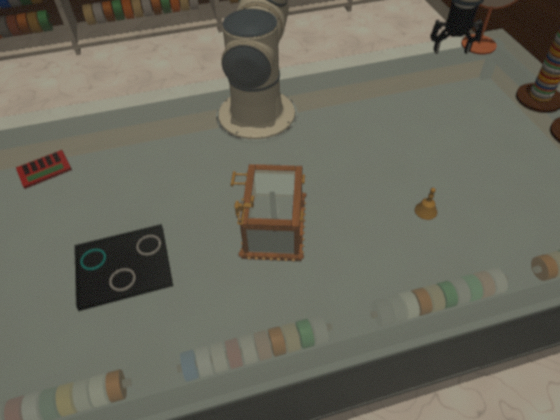

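View pics/top.png

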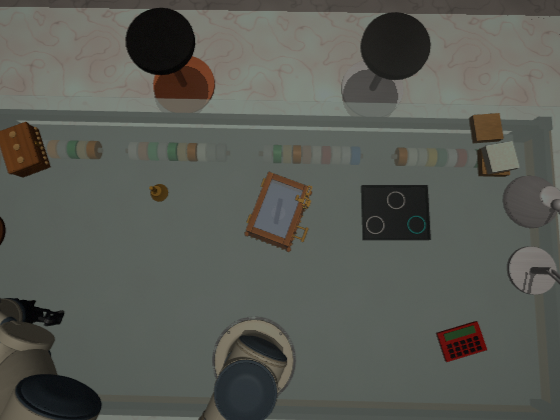

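The scene picture shows the case at about (272,212), the latch/pull on its left side at (240,180–215), the tray at (122,265) and the bell at (428,207). In the top picture the case is at (279,210), its own -x side to the right and the bell at (159,191). Next I measure these from the depth.

```bash
cat > m.py <<'E'
from h import *
for n in('top','scene'):
    z=np.load(f'pics/{n}.npz'); P=pts(z['d'],z); 
    u0=(z['p'][:,:,0].astype(int)-z['p'][:,:,2])
    near=(np.abs(P[...,0]-0.5)<.3)&(np.abs(P[...,1]+.08)<.25)
    w=near&(P[...,2]>.13)&(P[...,2]<.16)
    Q=P[w]; print(n,len(Q),'med z',np.median(Q[:,2]))
    r=cv2.minAreaRect((Q[:,:2]*1000).astype(np.float32)); print(r)
    hi=near&(P[...,2]>.165)&(P[...,2]<.22)
    vs,us=np.where(hi); 
    for v,u in list(zip(vs,us))[:60]: print(u,v,np.round(P[v,u],3),end=';')
    print()
    np.save(f'pics/{n}_P.npy',P)
z=np.load('pics/top.npz');c=z['p'][155:260,235:325];cv2.imwrite('pics/c1.png',cv2.resize(c[:,:,::-1],None,fx=5.5,fy=5.5,interpolation=cv2.INTER_CUBIC))
E
python3 m.py
```

```text
Traceback (most recent call last):
  File "m.py", line 3, in <module>
    z=np.load(f'pics/{n}.npz'); P=pts(z['d'],z);
                                  ~~~^^^^^^^^^^
  File "h.py", line 9, in pts
    K=np.array(m['camera_matrix']);v,u=np.mgrid[:d.shape[0],:d.shape[1]]
               ~^^^^^^^^^^^^^^^^^
KeyError: 'camera_matrix is not a file in the archive'
```

```bash
python3 -c "
import numpy as np,cv2
a=cv2.imread('pics/top.png')[162:257,240:315];b=cv2.imread('pics/scene.png')[155:265,225:310]
a=cv2.resize(a,(400,507),interpolation=cv2.INTER_CUBIC);b=cv2.resize(b,(392,507),interpolation=cv2.INTER_CUBIC)
cv2.imwrite('pics/c2.png',np.hstack([a,b]))"
```

```text
(no output)
```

View pics/c2.png

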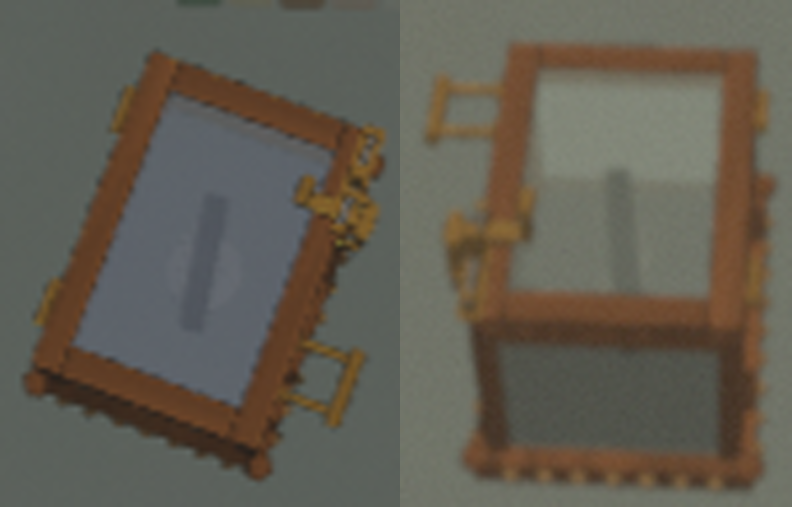

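The crop shows the lid frame, with the latch and bolt at crop (340,200), the pull at (345,385), the hinges on the left and the plaque nearly edge-on under the glass at (205,262).

```bash
sed -i "s/K=m\['camera_matrix'\],R/camera_matrix=m['camera_matrix'],R/" h.py; sed -i "s/np.array(m\['camera_matrix'\])/np.array(m['K' if 'K' in m else 'camera_matrix'])/" h.py
sed -i '/cv2.imwrite/d' m.py; python3 m.py
```

```text
top 3017 med z 0.1475859034973812
((505.3481750488281, -89.2645263671875), (198.72103881835938, 212.67303466796875), 70.54963684082031)
310 185 [ 0.585 -0.177  0.167];309 186 [ 0.582 -0.174  0.166];308 190 [ 0.569 -0.171  0.166];307 192 [ 0.562 -0.168  0.165];306 193 [ 0.556 -0.163  0.185];307 193 [ 0.555 -0.167  0.186];308 193 [ 0.556 -0.17   0.184];305 194 [ 0.555 -0.161  0.168];306 194 [ 0.552 -0.163  0.185];307 194 [ 0.552 -0.166  0.189];308 194 [ 0.553 -0.17   0.184];296 195 [ 0.549 -0.132  0.181];297 195 [ 0.548 -0.135  0.186];298 195 [ 0.548 -0.138  0.185];306 195 [ 0.549 -0.163  0.185];307 195 [ 0.55  -0.167  0.18 ];296 196 [ 0.545 -0.131  0.186];297 196 [ 0.545 -0.135  0.184];298 196 [ 0.545 -0.138  0.184];306 196 [ 0.548 -0.165  0.17 ];295 197 [ 0.542 -0.128  0.184];296 197 [ 0.542 -0.131  0.186];297 197 [ 0.541 -0.134  0.19 ];298 197 [ 0.542 -0.138  0.184];306 197 [ 0.546 -0.165  0.165];295 198 [ 0.538 -0.128  0.186];296 198 [ 0.538 -0.131  0.186];297 198 [ 0.538 -0.135  0.187];305 198 [ 0.542 -0.161  0.169];295 199 [ 0.536 -0.128  0.182];296 199 [ 0.536 -0.132  0.183];297
[... 1515 characters left out ...]
58 -0.163  0.183];242 204 [ 0.559 -0.161  0.183];239 205 [ 0.559 -0.169  0.182];240 205 [ 0.563 -0.167  0.186];241 205 [ 0.562 -0.164  0.184];242 205 [ 0.56  -0.161  0.181];239 206 [ 0.562 -0.169  0.181];240 206 [ 0.562 -0.167  0.181];241 206 [ 0.56  -0.164  0.178];242 206 [ 0.561 -0.162  0.179];239 207 [ 0.561 -0.17   0.177];240 207 [ 0.562 -0.167  0.178];241 207 [ 0.563 -0.165  0.177];242 207 [ 0.563 -0.162  0.177];239 208 [ 0.561 -0.17   0.174];240 208 [ 0.561 -0.167  0.172];241 208 [ 0.565 -0.165  0.176];242 208 [ 0.562 -0.163  0.172];239 209 [ 0.559 -0.17   0.167];240 209 [ 0.563 -0.168  0.171];241 209 [ 0.562 -0.165  0.169];242 209 [ 0.562 -0.163  0.168];240 212 [ 0.568 -0.17   0.166];
```

```bash
cat > m2.py <<'E'
from h import *
a=np.deg2rad(70.8)
for n in('top','scene'):
    P=np.load(f'pics/{n}_P.npy'); z=np.load(f'pics/{n}.npz')
    w=(np.abs(P[...,0]-0.5)<.3)&(np.abs(P[...,1]+.08)<.25)&(P[...,2]>.142)&(P[...,2]<.154)
    Q=P[w][:,:2]
    # angle from long-side outline: lid back edge
    for a in np.deg2rad([69,70,70.8,71.6,72.5]):
        X=Q@[np.cos(a),np.sin(a)];Y=Q@[-np.sin(a),np.cos(a)]
        h=lambda v:np.round(np.percentile(v,[.7,99.3]),4)
        b=[np.percentile(X[(Y>l)&(Y<l+.03)],98.) for l in np.arange(Y.min()+.02,Y.max()-.04,.03)]
        print(n,np.rad2deg(a).round(1),'x',h(X),'y',h(Y),'back',np.round(b,4))
    a=np.deg2rad(70.8)
    for nm,c,r,zl in(('knob',(.543,-.133),.018,.176),('stud',(.558,-.166),.014,.176)):
        w=(np.hypot(P[...,0]-c[0],P[...,1]-c[1])<r)&(P[...,2]>zl)&(P[...,2]<.2)
        q=P[w];mid=(q.min(0)+q.max(0))/2;print(nm,len(q),mid.round(4),q.mean(0).round(4))
    X=P[...,0]*np.cos(a)+P[...,1]*np.sin(a);Y=-P[...,0]*np.sin(a)+P[...,1]*np.cos(a)
    # pull: in front of lid front edge
    w=(X<.095-.097)&(X>-.04)&(Y>-.52)&(Y<-.40)&(P[...,2]>.1)&(P[...,2]<.17)
    print('pull',w.sum(),'X',X[w].min(),X[w].max(),'Y',Y[w].min(),Y[w].max(),'z',np.percentile(P[w][:,2],[5,50,95]))
E
python3 m2.py
```

```text
top 69.0 x [0.0024 0.1892] y [-0.6058 -0.3984] back [0.1887 0.1892 0.186  0.1847 0.1846 0.185 ]
top 70.0 x [-0.0057  0.1798] y [-0.6075 -0.4003] back [0.1784 0.1798 0.1771 0.1762 0.1768 0.1775]
top 70.8 x [-0.0121  0.1727] y [-0.6088 -0.4018] back [0.1712 0.1715 0.1699 0.1699 0.1705 0.1707]
top 71.6 x [-0.0184  0.166 ] y [-0.6101 -0.403 ] back [0.1631 0.1634 0.1624 0.1633 0.1645 0.1645]
top 72.5 x [-0.0254  0.1588] y [-0.6115 -0.4043] back [0.1542 0.1547 0.1542 0.1559 0.1567 0.1583]
knob 18 [ 0.5407 -0.1331  0.1842] [ 0.5408 -0.1331  0.1841]
stud 8 [ 0.5524 -0.1666  0.1847] [ 0.5527 -0.1662  0.1847]
pull 53 X -0.017223657784385615 -0.0021633893903422463 Y -0.47875566650452595 -0.4306421403053191 z [0.14607778 0.14929497 0.15430481]
scene 69.0 x [0.0047 0.1923] y [-0.613  -0.4034] back [0.1922 0.1901 0.1882 0.1879 0.188  0.1867]
scene 70.0 x [-0.0034  0.1825] y [-0.6145 -0.4055] back [0.1818 0.1804 0.179  0.1794 0.1802 0.1797]
scene 70.8 x [-0.0097  0.1751] y [-0.6158 -0.4068] back [0.1735 0.1726 0.1714 0.1726 0.174  0.1732]
scene 71.6 x [-0.0161  0.1683] y [-0.6172 -0.4084] back [0.1653 0.1648 0.164  0.1657 0.1676 0.1673]
scene 72.5 x [-0.0234  0.1606] y [-0.619  -0.4094] back [0.1561 0.1559 0.1557 0.158  0.1604 0.1603]
knob 27 [ 0.5476 -0.1329  0.1832] [ 0.5483 -0.1331  0.1831]
stud 20 [ 0.5583 -0.1653  0.1808] [ 0.5599 -0.1653  0.1811]
pull 59 X -0.016011726223663897 -0.004064064141070689 Y -0.48609038877678523 -0.43365235060627516 z [0.14306386 0.14928974 0.15302971]
```

```bash
cat >> h.py <<'E'
def go(p,yaw,start=None,tilt=None):
    """total shift (tool axes, units of .12 m) and turn (units of 90deg) to a tool-down pose; rows needed"""
    s=env.read_state(); p0,r0=(s['position'],s['eef_rot']) if start is None else start
    R0=Ro.from_euler('xyz',r0); R1=Ro.from_euler('xyz',[np.pi,0,np.deg2rad(yaw)])
    t=R0.inv().apply(np.array(p)-p0)/.12; w=(R0.inv()*R1).as_rotvec()/(np.pi/2)
    print('shift',t.round(3),'turn',w.round(3),'rows>=',round(max(np.linalg.norm(t)*.12/.0625,np.linalg.norm(w)*90/10.7),1))
A=np.deg2rad(70.8); CX=np.array([np.cos(A),np.sin(A),0]); CY=np.array([-np.sin(A),np.cos(A),0])
E
python3 -c "
from h import *
go([.51,-.15,.31],160.8)"
```

```text
shift [-4.43  -5.128 -0.655] turn [-0.001 -0.     0.02 ] rows>= 13.1
```

Emit:
play_rows:
  plan:
    - [[-0.2,-0.23,-0.12,0,0,0,-1],[-0.29,-0.34,-0.1,0,0,0,-1],[-0.3,-0.35,-0.1,0,0,0,-1],[-0.3,-0.35,-0.1,0,0,0,-1],[-0.3,-0.35,-0.1,0,0,0,-1],[-0.3,-0.35,-0.1,0,0,0,-1],[-0.3,-0.35,-0.03,0,0,0,-1],[-0.3,-0.35,0,0,0,0,-1]]

```text
time: 1.1
position: [0.3538, 0.2068, 0.3096]
eef_rot: [3.141, 0.001, 2.838]
force: [1.0, 1.0, 0.7]
finger_gap: 1.002
finger_force: 0.0
```

Emit:
play_rows:
  plan:
    - [[-0.3,-0.35,0,0,0,0,-1],[-0.3,-0.35,0,0,0,0,-1],[-0.3,-0.35,0,0,0,0,-1],[-0.3,-0.35,0,0,0,0,-1],[-0.3,-0.35,0,0,0,0,-1],[-0.3,-0.35,0,0,0,0,-1],[-0.2,-0.2,0,0,0,0,-1],[-0.1,-0.1,0,0,0,0.02,-1]]

```text
time: 2.1
position: [0.508, -0.1431, 0.3088]
eef_rot: [3.142, -0.001, 2.804]
force: [-0.7, -0.3, 0.0]
finger_gap: 0.999
finger_force: 0.0
```

```bash
python3 - <<'E'
from h import *
s=env.read_state(); print(s['position'],s['eef_rot'],s['joint_pos'].round(3),s['time'])
p,d,m=snap('wrist','w1'); print(m)
E
```

```text
[ 0.50797632 -0.14314496  0.30879291] [ 3.14154902e+00 -7.70808799e-04  2.80356345e+00] [-0.388  0.285  1.467  0.     1.39  -1.621] 2.1
{'camera_matrix': array([[325.1922621 ,   0.        , 274.29163498],
       [  0.        , 325.1922621 , 211.74846988],
       [  0.        ,   0.        ,   1.        ]]), 'R': array([[ 0.33304848,  0.94290885, -0.00127358],
       [ 0.89460752, -0.31556044,  0.31638425],
       [ 0.29791961, -0.10651065, -0.94863027]]), 't': array([-0.03419696, -0.56727404,  0.28664829])}
```

View pics/w1.png

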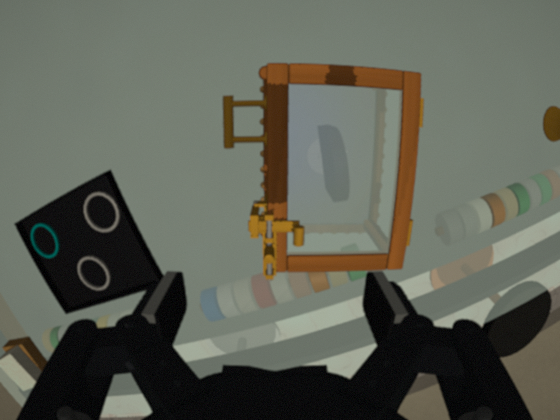

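The wrist view shows the pull bar at (228,122), the knob at (298,233), the bolt stud around (258,215) and the lid edges from (275,68) to (400,265). Next I zoom in there and compute positions with the fisheye model.

```bash
cat >> h.py <<'E'
def fpts(d,m):
    K=np.array(m['camera_matrix']);v,u=np.mgrid[:d.shape[0],:d.shape[1]]
    x=u-K[0,2];y=v-K[1,2];r=np.hypot(x,y)+1e-9;th=r/K[0,0]
    c=np.stack([np.tan(th)*x/r*d,np.tan(th)*y/r*d,d],-1)
    return (c-np.array(m['t']).ravel())@np.array(m['R'])
E
python3 - <<'E'
from h import *
z=np.load('pics/w1.npz');P=fpts(z['d'],z)
c=z['p'][195:285,235:315];cv2.imwrite('pics/c3.png',cv2.resize(c[:,:,::-1],None,fx=6.5,fy=6.5,interpolation=cv2.INTER_CUBIC))
C=P.copy();C[...,0]=P@CX;C[...,1]=P@CY
np.set_printoptions(suppress=True)
w=(C[...,2]>.142)&(C[...,2]<.154)&(C[...,0]>.02)&(C[...,0]<.2)&(C[...,1]>-.65)&(C[...,1]<-.38)
print('lid',w.sum(),np.percentile(C[w],[1,50,99],axis=0).round(4).tolist())
for l in np.arange(-.6,-.42,.03):
    q=C[w&(C[...,1]>l)&(C[...,1]<l+.03)];print(np.percentile(q[:,0],[1,99]).round(4),end=' ')
w=(C[...,2]>.165)&(C[...,2]<.2)&(C[...,0]>-.02)&(C[...,0]<.1)
for v in range(200,262,3): print(v,[(u,)+tuple((C[v,u]*1000).round().astype(int)) for u in range(244,306,4) if w[v,u]])
w=(C[...,2]>.13)&(C[...,2]<.16)&(C[...,0]>-.04)&(C[...,0]<.01)&(C[...,1]>-.52);
print('pull',w.sum(),np.percentile(C[w],[2,50,98],axis=0).round(4).tolist())
E
```

```text
lid 29627 [[0.0256, -0.6125, 0.1452], [0.097, -0.4985, 0.1475], [0.1725, -0.408, 0.1514]]
[0.0215 0.1729] [0.0274 0.172 ] [0.026  0.1723] [0.0262 0.1723] [0.0256 0.1728] [0.0249 0.1731] 200 []
203 []
206 []
209 []
212 []
215 []
218 []
221 []
224 []
227 [(296, np.int64(51), np.int64(-552), np.int64(182)), (300, np.int64(55), np.int64(-552), np.int64(182)), (304, np.int64(59), np.int64(-552), np.int64(181))]
230 [(296, np.int64(51), np.int64(-554), np.int64(184)), (300, np.int64(55), np.int64(-554), np.int64(185)), (304, np.int64(59), np.int64(-555), np.int64(182))]
233 [(296, np.int64(51), np.int64(-557), np.int64(184)), (300, np.int64(55), np.int64(-557), np.int64(184)), (304, np.int64(59), np.int64(-558), np.int64(180))]
236 [(296, np.int64(51), np.int64(-559), np.int64(184)), (304, np.int64(59), np.int64(-561), np.int64(181))]
239 [(296, np.int64(51), np.int64(-563), np.int64(184)), (300, np.int64(55), np.int64(-562), np.int64(185))]
242 [(296, np.int64(51), np.int64(-565), np.int64(185)), (300, np.int64(55), np.int64(-565), np.int64(186))]
245 [(296, np.int64(51), np.int64(-568), 
[... 213 characters left out ...]
82), np.int64(169)), (268, np.int64(26), np.int64(-577), np.int64(177)), (272, np.int64(30), np.int64(-578), np.int64(175))]
254 [(264, np.int64(22), np.int64(-580), np.int64(178)), (268, np.int64(26), np.int64(-578), np.int64(183)), (272, np.int64(30), np.int64(-579), np.int64(181))]
257 [(264, np.int64(22), np.int64(-581), np.int64(183)), (268, np.int64(26), np.int64(-580), np.int64(184)), (272, np.int64(30), np.int64(-580), np.int64(184))]
260 [(264, np.int64(22), np.int64(-584), np.int64(183)), (268, np.int64(26), np.int64(-583), np.int64(184)), (272, np.int64(30), np.int64(-584), np.int64(184))]
pull 767 [[-0.0154, -0.4839, 0.1464], [-0.0085, -0.4598, 0.1495], [0.0086, -0.4365, 0.1518]]
```

View pics/c3.png

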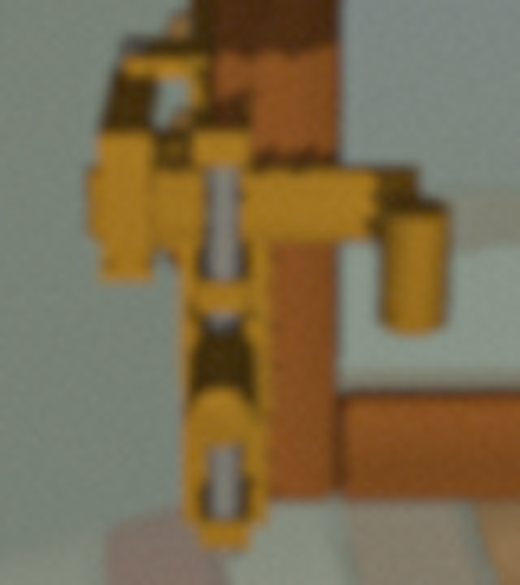

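```bash
python3 - <<'E'
from h import *
z=np.load('pics/w1.npz');P=fpts(z['d'],z)
for v in range(214,280,3): print(v,[int(round(P[v,u,2]*1000)) for u in range(248,306,3)])
s=CX*.0265+CY*-.583; k=CX*.0545+CY*-.560; pl=CX*-.0115+CY*-.460
print(s,k,pl)
go(s+[0,0,.26],160.8); go(s+[0,0,.16],160.8)
E
```

```text
214 [-1, 154, 155, 156, 142, 140, 158, 150, 162, 150, 150, 150, 150, 149, 149, 145, 147, 148, 147, 147]
217 [0, 159, 159, 158, 149, 150, 164, 164, 164, 150, 150, 150, 150, 149, 146, 147, 148, 148, 148, 146]
220 [2, 156, 157, 159, 155, 156, 155, 163, 156, 157, 155, 157, 155, 156, 155, 156, 154, 156, 148, 147]
223 [157, 157, 158, 159, 157, 158, 159, 166, 158, 157, 157, 157, 157, 158, 156, 158, 158, 158, 146, 147]
226 [156, 158, 158, 158, 158, 157, 159, 163, 157, 157, 158, 157, 157, 157, 158, 158, 181, 180, 181, 147]
229 [157, 158, 158, 159, 156, 158, 157, 164, 157, 158, 158, 158, 158, 157, 157, 157, 184, 186, 184, 148]
232 [0, 159, 158, 157, 135, 151, 151, 164, 151, 150, 150, 149, 150, 148, 148, 146, 184, 186, 184, 148]
235 [0, 158, 159, 157, 1, 149, 158, 164, 158, 151, 149, 150, 150, 148, 148, 180, 183, 185, 182, 147]
238 [0, 0, 0, 0, -1, 151, 165, 165, 165, 151, 150, 150, 150, 148, 147, 180, 184, 184, 184, 147]
241 [1, 1, 1, 0, 1, 152, 165, 165, 164, 151, 150, 150, 151, 147, 147, 181, 184, 186, 184, 147]
244 [0, 0, 1, 0, 0, 151, 153, 164, 151, 150, 151, 149, 151, 145, 148, 147, 184, 
[... 577 characters left out ...]
1, 151, 150]
265 [0, 1, 1, 1, 1, 151, 152, 164, 152, 150, 150, 150, 149, 149, 151, 151, 150, 150, 150, 150]
268 [0, 0, 0, 0, 2, 151, 151, 164, 151, 152, 150, 150, 150, 149, 150, 150, 151, 152, 150, 150]
271 [0, -1, 0, 2, -1, 151, 156, 164, 151, 152, 150, 150, 150, 149, 151, 151, 149, 150, 148, 150]
274 [1, 0, 1, 0, 1, 152, 165, 164, 164, 151, 0, 1, -1, 0, 0, -1, -1, 0, -1, 1]
277 [0, 0, 0, 1, 1, 1, 164, 165, 165, 0, 0, 0, 0, 2, 0, 2, 0, -1, 0, 1]
[ 0.55928639 -0.16670328  0.        ] [ 0.546774   -0.13269681  0.        ] [ 0.43063116 -0.16213899 -0.        ]
shift [-0.462 -0.038  0.407] turn [-0.    -0.    -0.003] rows>= 1.2
shift [-0.462 -0.038  1.24 ] turn [-0.    -0.    -0.003] rows>= 2.5
```

Emit:
play_rows:
  plan:
    - [[-0.25,-0.02,0.2,0,0,0,0],[-0.24,-0.02,0.2,0,0,0,0],[0,0,0.3,0,0,0,0],[0,0,0.25,0,0,0,0],[0,0,0.15,0,0,0,0],[0,0,0.09,0,0,0,0],[0,0,0,0,0,0,0],[0,0,0,0,0,0,0]]
  newtons: 25

```text
time: 3.15
position: [0.562, -0.1655, 0.1673]
eef_rot: [-3.142, 0.001, 2.806]
force: [0.3, 0.2, 0.0]
finger_gap: 0.498
finger_force: 0.0
```

Emit:
play_rows:
  plan:
    - [[0,0,0,0,0,0,1],[0,0,0,0,0,0,1],[0,0,0,0,0,0,1],[0,0,0,0,0,0,1],[0,0,0,0,0,0,1],[0,0,0,0,0,0,1],[0,0,0,0,0,0,1],[0,0,0,0,0,0,1]]
  newtons: 25

```text
time: 4.15
position: [0.5615, -0.1672, 0.1671]
eef_rot: [-3.139, 0.001, 2.806]
force: [-4.9, -12.2, 3.3]
finger_gap: 0.1
finger_force: 25.4
```

Emit:
play_rows:
  plan:
    - [[-0.05,0.01,0,0,0,0,1],[-0.05,0,0,0,0,0,1],[-0.05,0,0,0,0,0,1],[-0.04,0,0,0,0,0,1],[0,0,0,0,0,0,1],[0,0,0,0,0,0,0],[0,0,0,0,0,0,0],[0,0,0,0,0,0,0]]

```text
time: 5.15
position: [0.5836, -0.1718, 0.1665]
eef_rot: [3.141, 0.0, 2.807]
force: [1.1, 0.0, -0.2]
finger_gap: 0.501
finger_force: 0.0
```

Emit:
play_rows:
  plan:
    - [[0,0,-0.2,0,0,0,0],[0,0,-0.3,0,0,0,0],[0,0,-0.3,0,0,0,-1],[0.3,0,-0.2,0,0,0,-1],[0.3,0,-0.1,0,0,0,-1],[0,0,0,0,0,0,-1],[0,0,0,0,0,0,-1],[0,0,0,0,0,0,-1]]

```text
time: 6.15
position: [0.5161, -0.1485, 0.298]
eef_rot: [3.142, -0.001, 2.806]
force: [0.1, 0.6, -0.3]
finger_gap: 0.998
finger_force: 0.0
```

```bash
python3 - <<'E'
from h import *
p,d,m=snap('wrist','w2');P=fpts(d,m)
C=P.copy();C[...,0]=P@CX;C[...,1]=P@CY
w=(C[...,2]>.177)&(C[...,2]<.19)&(C[...,0]>.0)&(C[...,0]<.07)&(C[...,1]<-.53)&(C[...,1]>-.64)
for a,b in((0,.04),(.04,.07)):
    q=C[w&(C[...,0]>a)&(C[...,0]<b)];print(len(q),np.percentile(q,[3,97],axis=0).round(4).tolist() if len(q) else '')
print(env.read_state()['position'])
E
```

```text
108 [[0.0228, -0.6074, 0.178], [0.0319, -0.5987, 0.1845]]
252 [[0.0498, -0.5676, 0.1793], [0.0591, -0.5503, 0.1855]]
[ 0.51600737 -0.14844366  0.29792109]
```

```bash
python3 - <<'E'
from h import *
k=CX*.0545+CY*-.5595
go(k+[0,0,.25],70.8)
q=np.deg2rad(np.arange(0,91,6)); p=.0665*np.c_[np.cos(q+np.arctan2(52,41.5)),np.sin(q+np.arctan2(52,41.5))]
print((np.diff(p,axis=0)/.12*[1,-1]).round(3).tolist())
q=np.deg2rad(np.arange(0,97,6)); p=.190*np.c_[-np.cos(q-.042*-1),np.sin(q+.042)]
print('lid',(np.diff(p,axis=0)/.12).round(3).tolist())
E
```

```text
shift [-0.195  0.208  0.399] turn [-0. -0.  1.] rows>= 8.4
[[-0.047, -0.034], [-0.05, -0.029], [-0.053, -0.023], [-0.055, -0.018], [-0.057, -0.012], [-0.058, -0.006], [-0.058, 0.0], [-0.058, 0.006], [-0.057, 0.012], [-0.055, 0.018], [-0.053, 0.024], [-0.05, 0.029], [-0.047, 0.034], [-0.043, 0.039], [-0.039, 0.043]]
lid [[0.016, 0.165], [0.033, 0.162], [0.05, 0.158], [0.066, 0.152], [0.081, 0.144], [0.096, 0.135], [0.11, 0.124], [0.122, 0.112], [0.133, 0.099], [0.143, 0.084], [0.151, 0.069], [0.157, 0.053], [0.162, 0.036], [0.165, 0.019], [0.166, 0.002], [0.165, -0.016]]
```

Emit:
play_rows:
  plan:
    - [[-0.195,0.208,0,0,0,0.11,-1],[0,0,0,0,0,0.115,-0.5],[0,0,0.05,0,0,0.115,0],[0,0,0.05,0,0,0.115,0],[0,0,0.05,0,0,0.115,0],[0,0,0.05,0,0,0.115,0],[0,0,0.05,0,0,0.115,0],[0,0,0.05,0,0,0.115,0]]

```text
time: 7.2
position: [0.5462, -0.1325, 0.2617]
eef_rot: [-3.141, -0.0, 1.363]
force: [1.0, -0.4, 0.5]
finger_gap: 0.494
finger_force: 0.0
```

Emit:
play_rows:
  plan:
    - [[0,0,0.05,0,0,0.085,0],[0,0,0.05,0,0,0,0],[0,0,0,0,0,0,0],[0,0,0,0,0,0,0],[0,0,0,0,0,0,0],[0,0,0,0,0,0,0],[0,0,0,0,0,0,0],[0,0,0,0,0,0,0]]

```text
time: 8.2
position: [0.5458, -0.1324, 0.2505]
eef_rot: [3.141, -0.0, 1.236]
force: [0.2, -0.6, 0.2]
finger_gap: 0.502
finger_force: 0.0
```

```bash
python3 - <<'E'
from h import *
k=CX*.0545+CY*-.5595
go(k+[0,0,.168],70.8)
p,d,m=snap('wrist','w3');P=fpts(d,m)
C=P.copy();C[...,0]=P@CX;C[...,1]=P@CY
w=(C[...,2]>.177)&(C[...,2]<.19)&(C[...,0]>.04)&(C[...,0]<.075)&(C[...,1]<-.53)&(C[...,1]>-.59)
q=C[w];print(len(q),np.percentile(q,[3,97],axis=0).round(4).tolist() if len(q) else '')
print(env.read_state()['joint_pos'])
E
```

```text
shift [0.001 0.004 0.688] turn [ 0. -0. -0.] rows>= 1.3
361 [[0.0509, -0.5684, 0.1797], [0.0594, -0.5512, 0.1856]]
[-3.44328504e-01  3.85537279e-01  1.47787259e+00 -1.37205602e-06
  1.27812633e+00 -9.18096975e-03]
```

Knob confirmed. Going down and closing.

Emit:
play_rows:
  plan:
    - [[0.005,0.004,0.25,0,0,0,0],[0,0,0.25,0,0,0,0],[0,0,0.15,0,0,0,0],[0,0,0.04,0,0,0,0],[0,0,0,0,0,0,1],[0,0,0,0,0,0,1],[0,0,0,0,0,0,1],[0,0,0,0,0,0,1]]
  newtons: 25

```text
time: 9.25
position: [0.5459, -0.1317, 0.1684]
eef_rot: [-3.141, -0.0, 1.236]
force: [-5.4, 2.7, 2.4]
finger_gap: 0.199
finger_force: 24.3
```

Emit:
play_rows:
  plan:
    - [[0,0,0,0,0,0,1],[-0.047,0,-0.034,0,0,0,1],[-0.05,0,-0.029,0,0,0,1],[-0.053,0,-0.023,0,0,0,1],[-0.055,0,-0.018,0,0,0,1],[-0.057,0,-0.012,0,0,0,1],[-0.058,0,-0.006,0,0,0,1],[0,0,0,0,0,0,1]]

```text
time: 10.25
position: [0.5331, -0.1682, 0.1831]
eef_rot: [-3.141, -0.0, 1.235]
force: [-5.4, 2.8, 2.5]
finger_gap: 0.201
finger_force: 24.9
```

Emit:
play_rows:
  plan:
    - [[-0.058,0,0,0,0,0,1],[-0.058,0,0.006,0,0,0,1],[-0.057,0,0.012,0,0,0,1],[-0.055,0,0.018,0,0,0,1],[-0.053,0,0.024,0,0,0,1],[-0.05,0,0.029,0,0,0,1],[-0.047,0,0.034,0,0,0,1],[-0.043,0,0.039,0,0,0,1]]

```text
time: 11.25
position: [0.5164, -0.2161, 0.1638]
eef_rot: [-3.141, 0.0, 1.236]
force: [-7.9, 0.9, 6.9]
finger_gap: 0.198
finger_force: 26.8
```

Emit:
play_rows:
  plan:
    - [[-0.039,0,0.043,0,0,0,1],[0,0,0,0,0,0,1],[0,0,0,0,0,0,0],[0,0,0,0,0,0,0],[0,0,0,0,0,0,0],[0,0,-0.25,0,0,0,0],[0,0,-0.4,0,0,0,0],[0,0,-0.3,0,0,0,-1]]

```text
time: 12.25
position: [0.516, -0.2205, 0.2737]
eef_rot: [3.14, 0.0, 1.236]
force: [0.6, 0.3, 0.6]
finger_gap: 0.693
finger_force: 0.0
```

```bash
python3 - <<'E'
from h import *
p,d,m=snap('wrist','w4');P=fpts(d,m)
pl=CX*-.0115+CY*-.460
go(pl+[0,0,.27],160.8)
print(env.read_state()['position'])
E
```

```text
shift [ 0.227 -0.845  0.061] turn [ 0.003  0.004 -1.   ] rows>= 8.4
[ 0.51741488 -0.22123521  0.27803848]
```

View pics/w4.png

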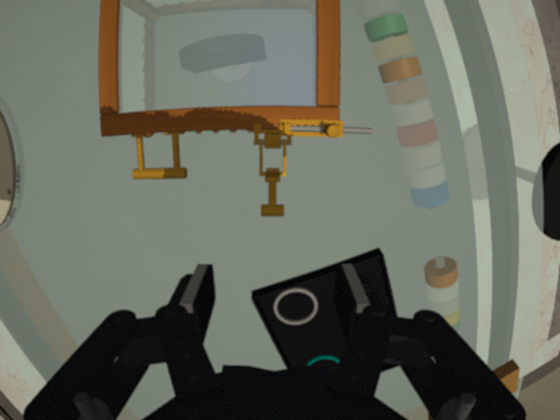

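The latch knob is swung out at (272,210), the bolt is withdrawn (rod tip at (370,130)), and the pull bar lies at (160,173). Now the pull.

```bash
python3 - <<'E'
from h import *
z=np.load('pics/w4.npz');P=fpts(z['d'],z)
C=P.copy();C[...,0]=P@CX;C[...,1]=P@CY
for v in (168,171,173,175,178): print([(C[v,u]*1000).round().astype(int).tolist() for u in range(132,190,6)])
w=(C[...,0]<-.004)&(C[...,0]>-.03)&(C[...,1]>-.5)&(C[...,1]<-.42)&(C[...,2]>.12)&(C[...,2]<.17)
print(np.percentile(C[w],[1,50,99],axis=0).round(4).tolist())
E
```

```text
[[-32, -367, 2], [-5, -443, 152], [-6, -448, 150], [-6, -453, 149], [-6, -459, 150], [-6, -466, 152], [-6, -472, 153], [-6, -477, 153], [-7, -482, 151], [-7, -487, 150]]
[[-36, -368, 3], [-8, -443, 153], [-8, -449, 152], [44, -562, 420], [-8, -461, 154], [-9, -466, 153], [-9, -472, 154], [-9, -478, 154], [-9, -483, 154], [-10, -487, 150]]
[[-9, -437, 154], [-9, -444, 155], [-10, -450, 155], [-10, -455, 155], [-10, -461, 155], [-10, -467, 156], [-10, -472, 155], [-11, -477, 153], [-10, -483, 155], [-12, -486, 147]]
[[-11, -437, 155], [-11, -443, 155], [-11, -450, 155], [-12, -455, 154], [-12, -461, 155], [-12, -466, 154], [-12, -472, 155], [-12, -477, 154], [-12, -483, 155], [-14, -486, 147]]
[[-46, -367, 4], [-14, -443, 154], [-15, -448, 152], [-15, -453, 151], [-15, -460, 153], [-15, -465, 152], [-15, -471, 153], [-48, -429, 3], [-48, -438, 4], [-48, -446, 3]]
[[-0.0151, -0.487, 0.1483], [-0.0097, -0.4641, 0.1534], [-0.0044, -0.4374, 0.1557]]
```

Emit:
play_rows:
  plan:
    - [[0.23,-0.42,0,0,0,0,-0.5],[0,-0.42,0,0,0,-0.115,0],[0,0,0,0,0,-0.115,0],[0,0,0,0,0,-0.115,0],[0,0,0,0,0,-0.115,0],[0,0,0,0,0,-0.115,0],[0,0,0,0,0,-0.115,0],[0,0,0,0,0,-0.115,0]]

```text
time: 13.3
position: [0.4296, -0.1612, 0.2717]
eef_rot: [3.142, 0.0, 2.506]
force: [0.2, -0.2, 1.1]
finger_gap: 0.502
finger_force: 0.0
```

Emit:
play_rows:
  plan:
    - [[0,0,0,0,0,-0.115,0],[0,0,0,0,0,-0.08,0],[0,0,0,0,0,0,0],[0,0,0,0,0,0,0],[0,0,0,0,0,0,0],[0,0,0,0,0,0,0],[0,0,0,0,0,0,0],[0,0,0,0,0,0,0]]

```text
time: 14.3
position: [0.4296, -0.1612, 0.2717]
eef_rot: [3.142, 0.0, 2.806]
force: [0.0, -0.1, -1.2]
finger_gap: 0.502
finger_force: 0.0
```

```bash
python3 - <<'E'
from h import *
go(CX*-.0115+CY*-.460+[0,0,.135],160.8)
p,d,m=snap('wrist','w5');P=fpts(d,m)
C=P.copy();C[...,0]=P@CX;C[...,1]=P@CY
w=(C[...,0]<-.0)&(C[...,0]>-.03)&(C[...,1]>-.51)&(C[...,1]<-.42)&(C[...,2]>.12)&(C[...,2]<.17)
print(w.sum(),np.percentile(C[w],[1,50,99],axis=0).round(4).tolist() if w.any() else 0); print(env.read_state()['joint_pos'].round(2))
E
```

```text
shift [-0.011 -0.005  1.14 ] turn [ 0.  0. -0.] rows>= 2.2
737 [[-0.0148, -0.4832, 0.1447], [-0.0096, -0.4562, 0.1497], [-0.0005, -0.4341, 0.152]]
[-0.49  0.21  1.68 -0.    1.25 -1.72]
```

Emit:
play_rows:
  plan:
    - [[-0.01,0,0.1,0,0,0,0.5],[0,0,0.2,0,0,0,0.5],[0,0,0.2,0,0,0,0.5],[0,0,0.25,0,0,0,0.5],[0,0,0.2,0,0,0,0.5],[0,0,0.12,0,0,0,0.5],[0,0,0.07,0,0,0,0.5],[0,0,0,0,0,0,1]]
  newtons: 30

```text
time: 15.35
position: [0.4302, -0.1616, 0.1343]
eef_rot: [-3.141, -0.001, 2.807]
force: [-3.4, -2.0, -4.8]
finger_gap: 0.099
finger_force: 29.4
```

Emit:
play_rows:
  plan:
    - [[0,0,0,0,0,0,1],[0,0,0,0,0,0,1],[0,0,0,0,0,0,1],[0,0,0,0,0,0,1],[0,0.016,-0.165,0,0,0,1],[0,0.033,-0.162,0,0,0,1],[0,0.05,-0.158,0,0,0,1],[0,0,0,0,0,0,1]]

```text
time: 16.35
position: [0.4342, -0.1503, 0.1945]
eef_rot: [-3.141, 0.001, 2.807]
force: [-6.8, -4.2, 1.3]
finger_gap: 0.098
finger_force: 30.0
```

Emit:
play_rows:
  plan:
    - [[0,0.066,-0.152,0,0,0,1],[0,0.081,-0.144,0,0,0,1],[0,0.096,-0.135,0,0,0,1],[0,0.11,-0.124,0,0,0,1],[0,0.122,-0.112,0,0,0,1],[0,0.133,-0.099,0,0,0,1],[0,0.143,-0.084,0,0,0,1],[0,0,0,0,0,0,1]]

```text
time: 17.35
position: [0.4646, -0.0653, 0.2973]
eef_rot: [-3.14, 0.003, 2.807]
force: [-9.9, -6.6, 22.5]
finger_gap: 0.099
finger_force: 31.6
```

Emit:
play_rows:
  plan:
    - [[0,-0.012,-0.022,0,0,0,1],[0,0.151,-0.069,0,0,0,1],[0,0.157,-0.053,0,0,0,1],[0,0.162,-0.036,0,0,0,1],[0,0.165,-0.019,0,0,0,1],[0,0,0,0,0,0,1],[0,0,0,0,0,0,1],[0,0,0,0,0,0,1]]

```text
time: 18.35
position: [0.4892, 0.0053, 0.32]
eef_rot: [3.141, 0.002, 2.807]
force: [-0.2, 1.8, 10.0]
finger_gap: 0.101
finger_force: 32.2
```

```bash
python3 - <<'E'
from h import *
s=env.read_state();p=s['position'];print(p@CX,p@CY,p[2],np.degrees(np.arctan2(p[2]+.014-.140,.1795-p@CX))-2.4)
E
```

```text
0.16589109272267596 -0.46027899831409647 0.3200092126247987 83.5875212498445
```

Emit:
play_rows:
  plan:
    - [[0,0.166,-0.01,0,0,0,1],[0,0.12,0.0,0,0,0,1],[0,0,0,0,0,0,1],[0,0,0,0,0,0,0.6],[0,0,0,0,0,0,0.4],[0,0,0,0,0,0,0.2],[0,0,-0.2,0,0,0,0.2],[0,0,-0.3,0,0,0,0.2]]

```text
time: 19.35
position: [0.4996, 0.0377, 0.3803]
eef_rot: [-3.141, -0.002, 2.806]
force: [0.3, -0.3, 0.2]
finger_gap: 0.4
finger_force: 0.0
```

```bash
python3 - <<'E'
from h import *
s=env.read_state();p=s['position'];print(p@CX,p@CY,p[2])
a,d,m=snap('top','t2'); P=pts(d,m)
C=P.copy();C[...,0]=P@CX;C[...,1]=P@CY
w=(C[...,0]>.12)&(C[...,0]<.25)&(C[...,1]>-.62)&(C[...,1]<-.52)&(C[...,2]>.16)&(C[...,2]<.33)
q=C[w];print(len(q),np.percentile(q,[5,50,95],axis=0).round(3).tolist())
a=cv2.imread('pics/t2.png')[150:270,230:340]; b=cv2.imread('pics/scene.png')
snap('scene','s2');b=cv2.imread('pics/s2.png')[120:270,215:325]
cv2.imwrite('pics/c4.png',np.hstack([cv2.resize(a,(400,436)),cv2.resize(b,(320,436))]))
E
```

```text
0.1998998612521563 -0.45941682379607796 0.38034464374763827
33 [[0.18, -0.608, 0.165], [0.182, -0.601, 0.197], [0.187, -0.588, 0.268]]
```

View pics/c4.png

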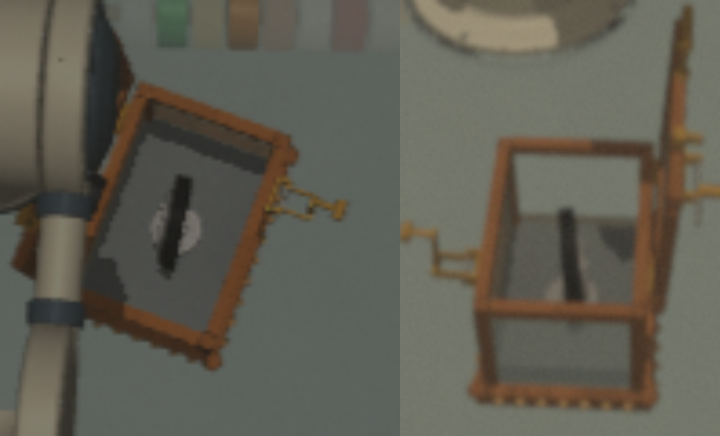

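The lid stands open (its edge at right in the scene half, about (670,150)), and the plaque is the dark bar at (178,225) in the top half. It is turned a few degrees from the case's y axis. I measure it from above with the wrist camera.

```bash
cat > pq.py <<'E'
from h import *
import sys
def plq(C,c=(.0975,-.510)):
    w=(np.abs(C[...,0]-c[0])<.05)&(np.abs(C[...,1]-c[1])<.055)&(C[...,2]>.06)&(C[...,2]<.137)
    q=C[w];zt=np.percentile(q[:,2],98)
    for lo in(.006,.015,.03):
        r=q[q[:,2]>zt-lo];mid=r[:,:2].mean(0);e,V=np.linalg.eigh(np.cov((r[:,:2]-mid).T));l=V[:,1]
        print(len(r),'ztop',zt.round(4),'mid',mid.round(4),'line from case y',np.degrees(np.arctan2(-l[0]*np.sign(l[1]),l[1]*np.sign(l[1]))).round(1),'sd',np.sqrt(e).round(4))
def cs(P):
    C=P.copy();C[...,0]=P@CX;C[...,1]=P@CY;return C
if __name__=='__main__':
    for n,f in(('top',pts),('wrist',fpts)) if len(sys.argv)<2 else (('wrist',fpts),):
        p,d,m=snap(n,'q_'+n+str(env.read_state()['time']));print(n);plq(cs(f(d,m)))
E
python3 pq.py; python3 - <<'E'
from h import *
go(CX*.0975+CY*-.510+[0,0,.30],160.8)
E
```

```text
top
34 ztop 0.1364 mid [ 0.0989 -0.5047] line from case y 11.7 sd [0.0039 0.0115]
68 ztop 0.1364 mid [ 0.098  -0.5037] line from case y 8.9 sd [0.0041 0.0171]
96 ztop 0.1364 mid [ 0.0975 -0.5019] line from case y 9.0 sd [0.0041 0.0227]
wrist
338 ztop 0.1338 mid [ 0.1005 -0.5075] line from case y 8.5 sd [0.0042 0.012 ]
557 ztop 0.1338 mid [ 0.1008 -0.506 ] line from case y 9.8 sd [0.0045 0.0173]
820 ztop 0.1338 mid [ 0.1015 -0.5043] line from case y 10.6 sd [0.0046 0.0209]
shift [-0.416 -0.855  0.671] turn [ 0.     0.001 -0.   ] rows>= 2.2
```

Emit:
play_rows:
  plan:
    - [[-0.2,-0.42,0,0,0,0,0.2],[-0.2,-0.42,0,0,0,0,0.2],[0,0,0.25,0,0,-0.1,0],[0,0,0.3,0,0,0,0],[0,0,0.3,0,0,0,0],[0,0,0.2,0,0,0,0],[0,0,0,0,0,0,0],[0,0,0,0,0,0,0]]

```text
time: 20.55
position: [0.5125, -0.0733, 0.2547]
eef_rot: [-3.142, 0.0, 2.963]
force: [-0.5, -0.1, 0.6]
finger_gap: 0.502
finger_force: 0.0
```

```bash
python3 pq.py w; python3 - <<'E'
from h import *
go(CX*.0995+CY*-.5085+[0,0,.110],170.2); s=env.read_state();print(s['joint_pos'].round(2),s['position'],s['force'])
E
```

```text
wrist
745 ztop 0.1355 mid [ 0.1003 -0.5085] line from case y 7.9 sd [0.004  0.0117]
1114 ztop 0.1355 mid [ 0.1    -0.5061] line from case y 8.5 sd [0.0041 0.0173]
1334 ztop 0.1355 mid [ 0.0994 -0.5028] line from case y 8.9 sd [0.0041 0.0204]
shift [-0.000e+00  1.000e-03  1.209e+00] turn [-0.     0.001 -0.005] rows>= 2.3
[-0.26  0.32  1.57 -0.    1.25 -1.65] [ 0.51270926 -0.07334641  0.25507834] [-0.03240842 -0.35697371  0.33730966]
```

Emit:
play_rows:
  plan:
    - [[0,0,0.2,0,0,0,0],[0,0,0.35,0,0,0,0],[0,0,0.35,0,0,0,0],[0,0,0.2,0,0,0,0],[0,0,0.1,0,0,0,0],[0,0,0,0,0,0,1],[0,0,0,0,0,0,1],[0,0,0,0,0,0,1]]
  newtons: 30

```text
time: 21.6
position: [0.513, -0.0733, 0.1112]
eef_rot: [-3.142, 0.002, 2.963]
force: [0.1, 0.6, 6.9]
finger_gap: 0.159
finger_force: 33.2
```

Emit:
play_rows:
  plan:
    - [[0,0,0,0,0,0,1],[0,0,0,0,0,0.05,1],[0,0,0,0,0,0.08,1],[0,0,0.001,0,0,0.08,1],[0,0,0.001,0,0,0.08,1],[0,0,0.001,0,0,0.05,1],[0,0,0,0,0,0,1],[0,0,0,0,0,0,1]]

```text
time: 22.6
position: [0.513, -0.0733, 0.1109]
eef_rot: [3.141, 0.002, 2.429]
force: [-1.6, 2.1, 11.5]
finger_gap: 0.158
finger_force: 34.0
```

Emit:
play_rows:
  plan:
    - [[0,0,0.001,0,0,0.08,1],[0,0,0.001,0,0,0.115,1],[0,0,0.001,0,0,0.115,1],[0,0,0.001,0,0,0.115,1],[0,0,0.001,0,0,0.115,1],[0,0,0.001,0,0,0.1,1],[0,0,0.001,0,0,0.07,1],[0,0,0,0,0,0.04,1]]

```text
time: 23.6
position: [0.513, -0.0733, 0.1103]
eef_rot: [3.139, -0.0, 1.248]
force: [-2.0, 2.9, 16.9]
finger_gap: 0.162
finger_force: 34.8
```

Emit:
play_rows:
  plan:
    - [[0,0,0,0,0,0,1],[0,0,0,0,0,0,1],[0,0,0,0,0,0,0.4],[0,0,0,0,0,0,0.2],[0,0,0,0,0,0,0.2],[0,0,-0.3,0,0,0,0.2],[0,0,-0.5,0,0,0,0.2],[0,0,-0.4,0,0,0,0.2]]

```text
time: 24.6
position: [0.5123, -0.0733, 0.2551]
eef_rot: [3.141, -0.0, 1.251]
force: [0.3, -0.0, -1.1]
finger_gap: 0.396
finger_force: 0.0
```

```bash
python3 pq.py; python3 - <<'E'
from h import *
import glob
f=sorted(glob.glob('pics/q_wrist*.npz'))[-1];print(f);z=np.load(f);cv2.imwrite('pics/v1.png',z['p'][:,:,::-1])
P=fpts(z['d'],z);C=P.copy();C[...,0]=P@CX;C[...,1]=P@CY
# case yaw check: rim edges at z~.138
w=(np.abs(C[...,2]-.138)<.006)&(C[...,0]>.0)&(C[...,0]<.19)&(C[...,1]>-.64)&(C[...,1]<-.38)
q=C[w]
for l in np.arange(-.60,-.42,.02):
    r=q[(q[:,1]>l)&(q[:,1]<l+.02)&(q[:,0]<.06)]
    if len(r)>20: print(round(l,2),np.percentile(r[:,0],[3,97]).round(4),end=' ')
print(env.read_state()['eef_rot'])
E
```

```text
top
12 ztop 0.1312 mid [ 0.0776 -0.5031] line from case y -61.5 sd [0.0026 0.0058]
25 ztop 0.1312 mid [ 0.073  -0.5039] line from case y -68.1 sd [0.0034 0.0074]
36 ztop 0.1312 mid [ 0.0714 -0.5037] line from case y -72.9 sd [0.0038 0.009 ]
wrist
717 ztop 0.1315 mid [ 0.102  -0.5101] line from case y -89.1 sd [0.004  0.0118]
1058 ztop 0.1315 mid [ 0.104  -0.5101] line from case y -89.2 sd [0.004  0.0174]
1281 ztop 0.1315 mid [ 0.1076 -0.51  ] line from case y -89.3 sd [0.004  0.0207]
pics/q_wrist24.65.npz
-0.6 [0.025  0.0373] -0.58 [0.0281 0.0376] -0.56 [0.0138 0.0379] -0.54 [0.0255 0.0373] -0.52 [0.0256 0.0374] -0.5 [0.0262 0.0375] -0.46 [0.0259 0.0377] -0.44 [0.0259 0.0378] [ 3.13363608e+00 -5.15002844e-04  1.25137955e+00]
```

Emit:
play_rows:
  plan:
    - [[0,0,-0.3,0,0,0,0.2],[0,0,-0.4,0,0,0,0.2],[-0.2,0,-0.3,0,0,0,0.2],[-0.5,0,0,0,0,0,0.2],[-0.5,0,0,0,0,0,0.2],[-0.2,0,0,0,0,0,0.2],[0,0,0,0,0,0,0.2],[0,0,0,0,0,0,0.2]]

```text
time: 25.7
position: [0.4596, -0.2322, 0.3726]
eef_rot: [-3.141, -0.0, 1.251]
force: [-0.0, -0.5, -0.8]
finger_gap: 0.399
finger_force: 0.0
```

```bash
python3 - <<'E'
from h import *
snap('scene','s3');snap('top','t3')
a=cv2.imread('pics/t3.png')[150:270,230:340];b=cv2.imread('pics/s3.png')[120:270,215:325]
cv2.imwrite('pics/c5.png',np.hstack([cv2.resize(a,(400,436)),cv2.resize(b,(320,436))]))
E
```

```text
(no output)
```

View pics/c5.png

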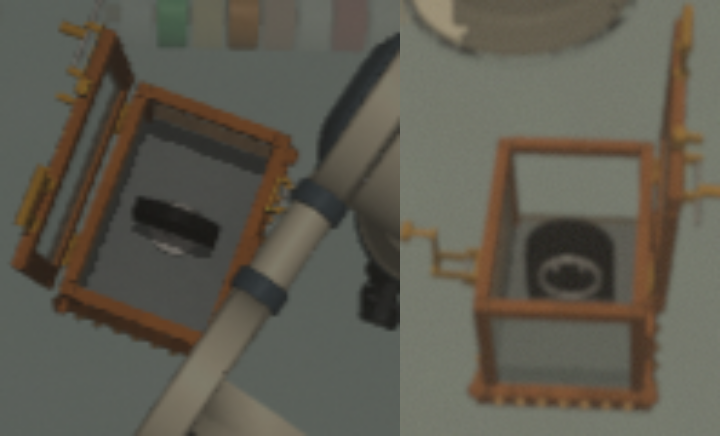

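The plaque shows its bangle to the customers' end, at (570,275) in the scene half. The lid stands open, the latch is out, the bolt is drawn and the gripper is clear.

```bash
python3 -c "
from cell import env
print(env.close_job())"
```

```text
the job is handed in; nothing more can be done
None
```

I handed the job in at about 26 s, with no verdict returned. The bolt is withdrawn, the latch swung out and the lid standing open at about 94°. The plaque's bangle faces the customers' end pane to within about 1°, and the gripper is clear; I kept the arm away from the bell and tray but did not re-measure them.

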